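Open the water filter unit for a cartridge change

ROBOT

A 6-joint arm with a two-finger parallel gripper is mounted at the origin on the work surface. World frame = base frame: x ahead of the robot, y to its left, z up, the work surface at z = 0. Lengths are in m, angles in rad, forces in N, time in s.
With the tool pointing down it reaches from about 0.275 to 0.75 m from the base axis. Payload 10.2 kg.
Tool frame: the origin (TCP) lies at the very end of the fingers, on their centre line; the grasp point (between the pads) lies pinch_z behind it (pinch_z is the distance from the TCP to the grasp point, in m); z points along the fingers, y is the direction in which the jaws open and shut (so a half turn about z gives the same grasp; the last joint's range is limited). The gripper opens to 85 mm and grips with 20 to 120 N. Pads are 22 mm wide; open, the fingers measure 114 mm over their backs; the gripper's body (76 mm by 85 mm) begins 54 mm behind the grasp point. The pads swing forward as they close: fully open they stand 13 mm farther back than shut.
Start: joints at [0.998, 0.313, 1.498, -0, 1.331, -0.223], TCP at [0.18, 0.493, 0.198] pointing down, gripper open.
Joint ranges: [-2.94, 2.94], [-0.97, 2.17], [0.19, 2.56], [-1.23, 4.37], [0.02, 3.11], [-2.88, 2.88]. Speed limits (rad/s): [2.39, 2.39, 3.01, 3.14, 3.14, 3.14].

INTERFACE

Orientations are given as a 3x3 rotation matrix whose columns are the frame's x, y, z axes.
In Python, from workcell import state, get_image, sign_off, pinch_z gives the robot as it stands.
- The arm moves only by the tool servo_tool, never from a script. Its argument "moves" is one flat list of numbers, 5 for each row, row after row: the gripper command: -1 is fully open, 1 is shut, values between are in proportion, then the shift along the tool's x, y, z in m, then the turn about the tool's z in degrees. A call has 1 to 8 rows; each row is the pose to reach, as a shift and turn from the pose commanded when the call began, along the tool's axes at that moment; what a row does not reach only later rows make up. A row lasts 1/12 s, in which the tool goes at most 41.7 mm and 7.16 degrees, less where a joint would pass 70% of its speed; a pose out of reach is approached as far as the arm can. A call with a gripper value outside its range is refused whole. The fingers move at their own pace and stop on an object; "squeeze" is the grip in N (left out, the last holds). Time passes only in rows, so rows that repeat a pose let the fingers close. It gives the time, the measured TCP pose, the force and the opening at its end, in the units of the state.
- state(): the state, without advancing time (a new reading comes with each control period).
- get_image(name): name is "scene" or "top" or "wrist"; returns a dict with "color" (480x640x3 uint8, blue, green, red), "intrinsics" (3x3 intrinsics, pixels), "k1" (the pictures are not rectified: a ray, as slopes to the right and down, at radius r is drawn at 1 + k1 r^2 times it, then the intrinsics apply), "world_from_camera" (4x4, takes a point from camera to world coordinates); the wrist camera has in their place "mount" (4x4, takes a point from camera to tool coordinates, whose origin is the TCP and whose axes are the flange's). Camera axes: x right, y down, z forward; pixel columns grow to the right and rows downward; lengths in m; the calibration is good to about 2 mm. A picture is of the moment at which its call begins: read the wrist's pose just before it. There is no depth.
- sign_off(): hands the job in, once; it reports no verdict.
The state is a dict: "clock": time; "qpos": joint angles; "joint_velocities": joint speeds; "effort": joint torques, N m; "tcp_pos": TCP position; "orientation": TCP orientation; "ft_force": force on the tool from outside, world axes, zero at the start; "moment": the same for the moment, N m; "grip_width": finger opening in m.
Only numpy, scipy, OpenCV 4.12 (cv2) and the standard library are available. Lean on these libraries where they do the work, as an engineer would, in place of code of your own. Each camera call takes 0.05 s, during which the arm holds its last target. There are 200 camera calls.

TASK

The cartridge in the counter-top water filter unit is due for changing: press the snap tab down until the cover springs loose, then push the loose cover straight back off its seat until the cartridge well is completely open, and leave it lying flat on the unit's rear deck, between the rails and not hanging over the end. Only press and push with the fingertips: do not lift the cover, and leave the spare cartridge, tamper, milk pitcher and portafilter where they stand.

Things in the scene. Friction and masses are not known exactly. Their poses are not given: they have to be found in the camera images.
- unit: Fixed white plastic water filter unit, 290 long (its x) x 140 wide (its y). Origin on the counter; x runs from the snap-tab end (front, nearer the robot, x -150) to the hose end (rear, x 140), z up. Front bezel x -150 to -105, top z 82. Behind it one flat level at z 76: the well, then the rear deck. Other sizes are in mm in this frame. Hose elbows behind the rear end stay below the deck.
- well (a point): centre of the cartridge well's opening, under the cover at the start, at unit x -50, y 0, z 76; opening 56 (unit x -78 to -22) x 88 (unit y). Side rails 53 to 60 either side of the centre line, top z 83, run from the bezel to the rear end and guide the cover; from unit x -105 to -25 lips on them (top z 87, reaching in to 49 from the centre line) keep the cover down on its seat.
- deck (a point): centre of the bare rear deck, flat at z 76, from the well's rear edge (unit x -22) to the open rear end (unit x 140), between the rails; at unit x 59, y 0. The pushed-off cover is left here.
- tab (a joint): travel of the snap tab, m: 0 = up (latched), 0.006 = fully down. Sprung; pressing takes about 2 N at first and 5 N at the bottom, the latch lets go after about 4 mm. It returns by itself when let go, but stays about 3.5 mm down while the loose cover is over its tooth, and comes fully up once the cover has been pushed back more than 20 mm.
- tab_top (a point): centre of the top face of the snap tab, a grey ribbed pad 24 (unit x) x 34 (unit y) in the middle of the front bezel; at unit x -128, y 0, z 90 when up, moves down with the tab (z 84 fully down, still 2 above the bezel).
- cover: loose grey plate 90 (x) x 104 (y) x 5 thick, about 0.1 kg, origin at the centre of its underside, axes as the unit's. Starts seated at unit x -58, y 0, z 76, held by the tab's tooth in a slot near its front edge. Pressing the tab frees it and a spring shoves it 8 back (unit +x); then it slides with a few N. Well all open: origin past unit x 23. Overhangs the rear end: past x 95.
- ridge (a point): middle of the front face of the cover's cross ridge, the face to push on: 60 wide (cover y), 8 thick, rising 14 above the plate; the point is at cover x -10, y 0, 12 above the cover's underside, the face looks to cover -x (to the tab). In front of it the plate is flat and free: 35 to the plate's front edge, 48 to the tab pad when seated.
- cartridge: spare filter cartridge standing upright, white plastic cylinder 44 diameter, 84 tall, origin under its centre; leave it alone
- tamper: coffee tamper standing on its steel foot 58 diameter, wooden handle, 96 tall, origin under its centre; leave it alone
- pitcher: steel milk pitcher 86 diameter, 98 tall, handle to its +y reaching 70 from the axis, origin under its centre; leave it alone
- portafilter: steel portafilter basket 70 diameter, 36 tall, with a wooden handle reaching 163 to its -x, lying on the counter, origin under the basket; leave it alone

How it is judged:
On the way, in this order (a step that is already met when the one before it is completed fails the run):
1. the snap tab is pressed down and the cover springs loose, off the latch (value of joint tab above 0.003 m and x of cover in the frame of unit above -0.054 m), for 0.1 s.
2. the cover is pushed back until the well is completely open (x of cover in the frame of unit above 0.023 m), for 0.1 s.
At the end, for the whole second after the job is handed in: The cover lies flat and at rest on the unit's rear deck between the rails: its origin past unit x 23 mm (well completely open) and short of 103 mm (at most 8 mm over the rear end), within 8 mm of the unit's centre line, turned less than 0.1 rad, tilted less than 0.05 rad; the tab has sprung back up (x of cover in the frame of unit between 0.023 and 0.103 m and y of cover in the frame of unit between -0.008 and 0.008 m and z of cover in the frame of unit between 0.073 and 0.079 m and angle between cover's own z axis and vertical below 0.05 rad and angle between the x axis of cover and the x axis of unit, either way round below 0.1 rad and linear speed of cover below 0.01 m/s and value of joint tab below 0.0015 m); the robot touches nothing.
It fails at once if the cover is lifted off the unit or tipped (z of cover in the frame of unit above 0.088 m or angle between cover's own z axis and vertical above 0.25 rad).
It fails at once if the spare cartridge, tamper, pitcher or portafilter is shifted by more than 20 mm or tipped over (distance of any of cartridge, tamper, pitcher, portafilter from where it was at the start of the episode above 0.02 m or angle between any of cartridge, tamper, pitcher, portafilter's own z axis and vertical above 0.3 rad).
It also fails if it takes over 38 s, if anything falls off the work surface, if the arm or the gripper's body presses on something with over 40 N, if the wrist force passes 120 N, or if a joint passes its speed limit or range.

## Working session

There is one attempt and no reset: what is moved stays moved. The work goes in short steps, Python scripts to look and compute and a tool call to move; the robot and the scene stay as the last step left them, time stands still between calls to the robot, and variables do not carry over. Pictures are saved under pics/ and viewed, about 8 in all and at most 12, crops included, and the job is handed in when it is done.

Besides the shell and the picture viewer there is one more tool, called after "Call:" by a JSON object that holds its "op" and its "data". servo_tool: Moves the arm, as the interface text tells. Its arguments: {"type":"object","properties":{"moves":{"type":"array"},"squeeze":{"type":"number"}},"required":["moves"]}

```bash
mkdir -p pics; cat > h.py <<'E'
import numpy as np, cv2
from workcell import *
def snap(n,f):
    s=state(); d=get_image(n); cv2.imwrite('pics/'+f,d['color']); 
    np.save('pics/'+f[:-4]+'.npy',dict(K=d['intrinsics'],k1=d['k1'],T=d.get('world_from_camera'),M=d.get('mount'),s=s),allow_pickle=True)
    return d
def cam(f):
    d=np.load('pics/'+f+'.npy',allow_pickle=True).item()
    if d['T'] is None:
        T=np.eye(4);T[:3,:3]=d['s']['orientation'];T[:3,3]=d['s']['tcp_pos'];d['T']=T@np.array(d['M'])
    return np.array(d['K']),float(d['k1']),np.array(d['T'])
def ray(f,uv):
    K,k,T=cam(f);uv=np.array(uv,float).reshape(-1,1,2)
    p=cv2.undistortPoints(uv,K,np.array([k,0,0,0,0.])).reshape(-1,2)
    return T[:3,3],np.c_[p,np.ones(len(p))]@T[:3,:3].T
def atz(f,uv,z):
    o,r=ray(f,uv);return o+r*((z-o[2])/r[:,2])[:,None]
def proj(f,P):
    K,k,T=cam(f);Ti=np.linalg.inv(T)
    return cv2.projectPoints(np.array(P,float).reshape(-1,1,3),cv2.Rodrigues(Ti[:3,:3])[0],Ti[:3,3],K,np.array([k,0,0,0,0.]))[0].reshape(-1,2)
E
python3 - <<'E'
from h import *
for n in('scene','top','wrist'):snap(n,n+'0.png')
s=state();print(s,pinch_z)
E
```

```text
{'clock': 0.15, 'qpos': array([ 9.97591452e-01,  3.13333104e-01,  1.49820707e+00,  1.06614513e-06,
        1.33102482e+00, -2.23399801e-01]), 'joint_velocities': array([ 0.00029423, -0.00318144, -0.00300191,  0.00033366, -0.00236631,
       -0.000305  ]), 'effort': array([ 1.85779754e-03, -4.12367034e+01, -2.59794009e+01, -1.01963185e-04,
        3.21573243e-03, -1.87460552e-05]), 'tcp_pos': array([0.17981876, 0.4930197 , 0.1972815 ]), 'orientation': array([[-9.39439391e-01,  3.42714681e-01, -5.28193562e-04],
       [ 3.42715019e-01,  9.39439061e-01, -8.16361505e-04],
       [ 2.16426591e-04, -9.47942021e-04, -9.99999527e-01]]), 'ft_force': array([0.25721122, 0.89645958, 0.04980139]), 'moment': array([ 0.00671374, -0.01290764,  0.04042323]), 'grip_width': 0.08568955316920406} 0.0187
```

View pics/top0.png

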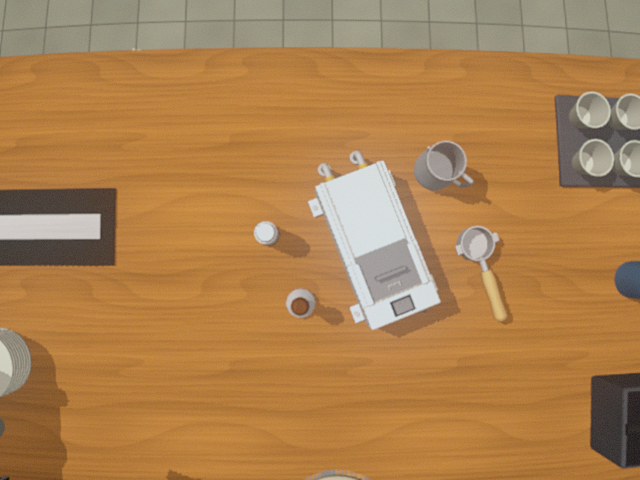

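View pics/scene0.png

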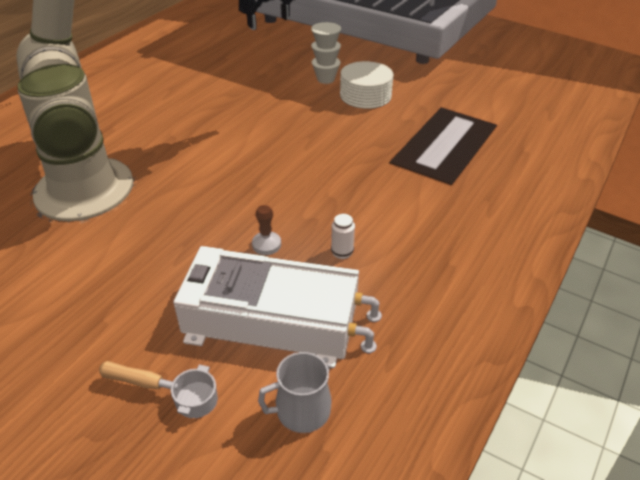

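Top: the unit runs from the tab pad at about (402,305) to the rear end at about (350,175), with the ridge at about (391,274). Scene: the pad is at (199,273) and the ridge at (232,280). I'll enlarge both to get precise corners.

```bash
python3 - <<'E'
from h import *
a=cv2.imread('pics/top0.png')[150:340,300:450];b=cv2.imread('pics/scene0.png')[235:375,170:370]
a=cv2.resize(a,None,fx=3,fy=3,interpolation=2);b=cv2.resize(b,None,fx=1.7,fy=1.7,interpolation=2)
a=cv2.resize(a,(450,570));c=np.zeros((570,800,3),np.uint8);c[:,:450]=a;c[:b.shape[0],455:455+b.shape[1]]=b
cv2.imwrite('pics/c0.png',c)
P=[(402,305),(391,274)];print(atz('top0',P,.09),atz('top0',[(350,175)],.08),atz('scene0',[(199,273),(232,280)],.09))
for f in('top0','scene0','wrist0'):print(cam(f)[2][:3,3],cam(f)[0][0,0])
# LS two-view
for u,v in zip(P,[(199,273),(232,280)]):
    A=[];B=[]
    for f,p in(('top0',u),('scene0',v)):
        o,r=ray(f,[p]);r=r[0]/np.linalg.norm(r);M=np.eye(3)-np.outer(r,r);A.append(M);B.append(M@o)
    print(np.linalg.lstsq(np.vstack(A),np.hstack(B),rcond=None)[0])
E
```

```text
[[ 0.46456547 -0.11813093  0.09      ]
 [ 0.52193492 -0.09840621  0.09      ]] [[ 0.70858376 -0.02549457  0.08      ]] [[ 0.46948168 -0.12819461  0.09      ]
 [ 0.52746805 -0.11093449  0.09      ]]
[0.5405083  0.05158041 0.97088989] 478.66131519762763
[ 1.03515037 -0.64262585  0.84247869] 620.3714283295967
[0.1014255  0.52247182 0.37383004] 384.57125027792654
[ 0.46283817 -0.12075765  0.07985599]
[ 0.52046473 -0.10143781  0.07765361]
```

View pics/c0.png

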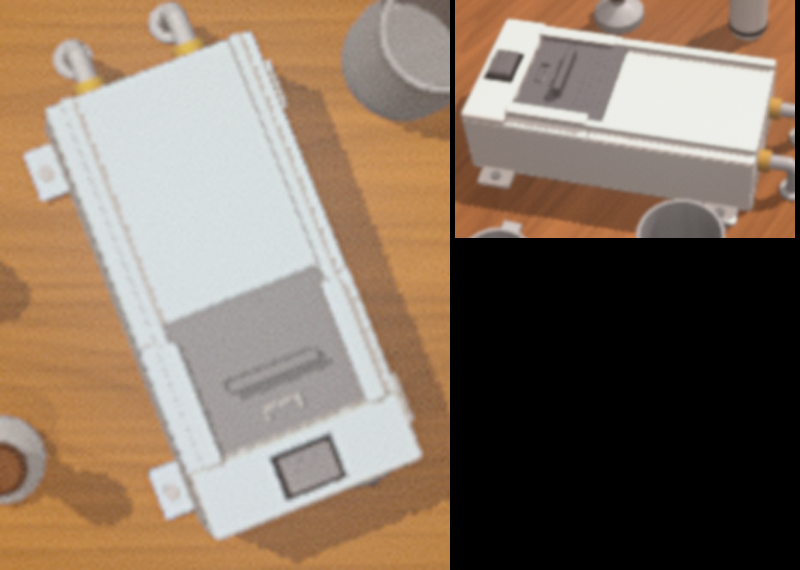

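```bash
cat > fit.py <<'E'
from h import *
from scipy.optimize import least_squares
U=np.array([(-150,70,82),(-150,-70,82),(140,70,76),(140,-70,76),(-128,0,90),(-13,52,81),(-13,-49,81)])/1000
t=np.array([(217,538),(421,458),(47,112),(250,33),(309,468),(166,324),(322,268)])/3+[300,150]
s=(np.array([(463+47,20),(463,115),(776,62),(757,157),(506,65),(624,55),(600,120)])-[455,0])/1.7+[170,235]
def W(p,U=U):
    c,q=np.cos(p[3]),np.sin(p[3]);return U@np.array([[c,-q,0],[q,c,0],[0,0,1]]).T+p[:3]
def run(n):
    f=lambda p:np.concatenate([(proj(k,W(p))-v).ravel() for k,v in n])
    r=least_squares(f,[.58,-.07,0,.36],loss='soft_l1',f_scale=1.);print(r.x.round(4));print(f(r.x).reshape(-1,2).round(1).tolist());return r.x
if __name__=='__main__':
    run([('top0',t)]);run([('scene0',s)]);p=run([('top0',t),('scene0',s)])
    print(W(p,np.array([(-128,0,90),(-68,0,88),(-58,0,81),(59,0,76)])/1000).round(4))
E
python3 fit.py
```

```text
[ 0.5821 -0.0769 -0.0098  0.3638]
[[0.0, 0.7], [0.3, -0.3], [0.5, -0.3], [0.6, 0.3], [0.3, -0.4], [-0.8, 0.4], [-3.4, -0.3]]
[ 0.5785 -0.0696 -0.0141  0.374 ]
[[-0.9, 0.2], [0.2, 0.5], [-0.5, -1.0], [-1.7, 3.9], [0.0, -0.9], [2.2, -3.2], [1.7, 0.6]]
[ 0.5824 -0.0759 -0.0073  0.3661]
[[-0.2, 0.7], [0.3, -0.5], [-0.2, -0.5], [0.0, -0.2], [0.2, -0.5], [-1.1, 0.3], [-3.7, -0.6], [-1.4, -0.1], [-1.3, 0.6], [0.1, -0.2], [-1.9, 5.4], [-0.9, -1.0], [2.0, -3.0], [0.9, 1.2]]
[[ 0.4629 -0.1217  0.0827]
 [ 0.5189 -0.1002  0.0807]
 [ 0.5283 -0.0967  0.0737]
 [ 0.6375 -0.0548  0.0687]]
```

Call:
{"op": "servo_tool", "data": {"moves": [1,-0.03,-0.03,0,-7,1,-0.06,-0.06,0,-14,1,-0.09,-0.09,0,-21,1,-0.12,-0.12,0,-28,1,-0.15,-0.15,0,-35,1,-0.18,-0.18,0,-41,1,-0.205,-0.208,0,-41,1,-0.23,-0.235,0,-41]}}

```text
clock: 0.82
tcp_pos: [0.3038, 0.2199, 0.1977]
orientation: [[-0.932, -0.362, 0.0], [-0.362, 0.932, 0.0], [-0.0, 0.0, -1.0]]
ft_force: [1.6, 0.5, 0.0]
grip_width: 0.0005
```

```bash
cat > go.py <<'E'
import sys;from h import *
from fit import W,proj
U0=np.array([.5824,-.0762,0,.366])
try:U0=np.load('U.npy')
except Exception:pass
if __name__=='__main__':
    s=state();R=np.array(s['orientation']);p=np.array(s['tcp_pos'])
    q=U0[3];Ru=np.array([[np.cos(q),-np.sin(q),0],[np.sin(q),np.cos(q),0],[0,0,1]])
    print('t',s['clock'],'p',p.round(4),'in unit mm',((p-U0[:3])@Ru*1e3).round(1),'F unit',(np.array(s['ft_force'])@Ru).round(2),'q6',s['qpos'][5].round(2),'w',s['grip_width'])
    print('tool z tilt',R[:,2].round(4),'turn',np.degrees(-(q+np.pi-np.arctan2(R[1,0],R[0,0]))).round(2))
    if len(sys.argv)>3:
        g=W(U0,np.array([[float(x)/1e3 for x in sys.argv[1:4]]]))[0];print('shift tool',((g-p)@R).round(4))
E
python3 go.py -128 0 150
```

```text
t 0.8167 p [0.3038 0.2199 0.1977] in unit mm [-154.2  376.2  197.7] F unit [ 1.67 -0.14  0.03] q6 -1.63 w 0.0005397520962483014
tool z tilt [ 1.e-04  0.e+00 -1.e+00] turn -359.72
shift tool [-0.0243 -0.3764  0.0477]
```

Call:
{"op": "servo_tool", "data": {"moves": [1,-0.003,-0.04,0,0,1,-0.006,-0.08,0,0,1,-0.009,-0.12,0,0,1,-0.012,-0.16,0,0,1,-0.015,-0.2,0,0,1,-0.018,-0.24,0,0,1,-0.021,-0.28,0,0,1,-0.023,-0.32,0,0]}}

```text
clock: 1.48
tcp_pos: [0.44, -0.0712, 0.1976]
orientation: [[-0.934, -0.357, 0.0], [-0.357, 0.934, 0.0], [-0.0, 0.0, -1.0]]
ft_force: [0.4, 0.6, -0.3]
grip_width: 0.0004
```

Call:
{"op": "servo_tool", "data": {"moves": [1,0,-0.027,0,0,1,0,-0.027,0.02,0,1,0,-0.027,0.04,0,1,0,-0.027,0.04,0,1,0,-0.027,0.04,0]}}

```text
clock: 1.9
tcp_pos: [0.449, -0.0941, 0.1575]
orientation: [[-0.934, -0.358, -0.002], [-0.358, 0.934, 0.001], [0.001, 0.001, -1.0]]
ft_force: [-0.1, -0.2, 0.4]
grip_width: -0.0001
```

```bash
python3 - <<'E'
from h import *
snap('wrist','w1.png');snap('top','t1.png')
from go import U0,W
U=np.array([(-150,70,82),(-150,-70,82),(-128,0,90),(-116,17,90),(-116,-17,90),(-68,30,95),(-68,-30,95),(-13,52,81),(-13,-52,81)])/1000
print(proj('w1',W(U0,U)).round(0).tolist())
im=cv2.imread('pics/w1.png')
for x in proj('w1',W(U0,U)):cv2.circle(im,tuple(int(i) for i in x),3,(0,0,255),1)
cv2.imwrite('pics/w1m.png',im)
E
python3 go.py -128 0 100
```

```text
[[376.0, 206.0], [168.0, 206.0], [272.0, 240.0], [297.0, 257.0], [248.0, 257.0], [317.0, 322.0], [232.0, 322.0], [345.0, 374.0], [213.0, 374.0]]
t 2.0 p [ 0.4498 -0.0943  0.1589] in unit mm [-130.3   30.5  158.9] F unit [ 0.38  0.72 -0.06] q6 -2.4 w -0.00013872137480842067
tool z tilt [ 1.5e-03 -7.0e-04 -1.0e+00] turn -359.98
shift tool [-0.0022 -0.0304  0.0589]
```

View pics/w1m.png

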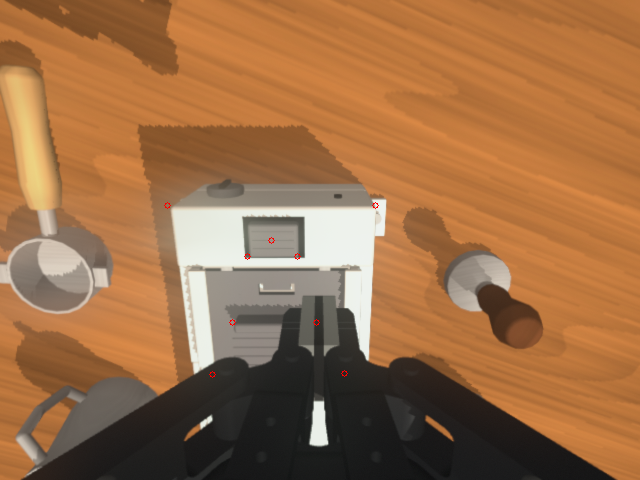

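The wrist view shows the pad at (274,240) and the bezel corners at (173,206) and (375,206). That matches my model to within 1–2 mm laterally. The tool is still 30 mm off in y, so I'll centre it and come down over the tab.

Call:
{"op": "servo_tool", "data": {"moves": [1,-0.002,-0.029,0,0,1,-0.002,-0.029,0.02,0,1,-0.002,-0.029,0.04,0,1,-0.002,-0.029,0.055,0,1,-0.002,-0.029,0.055,0,1,-0.002,-0.029,0.055,0,1,-0.002,-0.029,0.055,0]}}

```text
clock: 2.58
tcp_pos: [0.4624, -0.1209, 0.1043]
orientation: [[-0.934, -0.358, 0.002], [-0.358, 0.934, -0.001], [-0.002, -0.002, -1.0]]
ft_force: [0.4, 1.1, 0.6]
grip_width: -0.0004
```

```bash
python3 go.py -128 1 90
```

```text
t 2.5833 p [ 0.4624 -0.1209  0.1043] in unit mm [-128.     1.2  104.3] F unit [0.71 0.85 0.62] q6 -2.44 w -0.00039978456027328673
tool z tilt [ 0.0023 -0.0012 -1.    ] turn -359.99
shift tool [-0.     -0.0001  0.0143]
```

Centred. Now I'll press down in stages.

Call:
{"op": "servo_tool", "data": {"moves": [1,0,0,0.006,0,1,0,0,0.012,0,1,0,0,0.015,0,1,0,0,0.017,0,1,0,0,0.017,0,1,0,0,0.017,0]}}

```text
clock: 3.08
tcp_pos: [0.4616, -0.1207, 0.0857]
orientation: [[-0.934, -0.358, -0.0], [-0.358, 0.934, 0.0], [0.0, 0.0, -1.0]]
ft_force: [0.3, -0.3, 0.4]
grip_width: -0.0
```

Call:
{"op": "servo_tool", "data": {"moves": [1,0,0,0.002,0,1,0,0,0.004,0,1,0,0,0.004,0,1,0,0,0.004,0]}}

```text
clock: 3.42
tcp_pos: [0.4616, -0.1207, 0.0816]
orientation: [[-0.934, -0.358, -0.0], [-0.358, 0.934, 0.0], [0.0, 0.0, -1.0]]
ft_force: [-0.3, -0.8, 0.1]
grip_width: 0.0
```

Call:
{"op": "servo_tool", "data": {"moves": [1,0,0,0.001,0,1,0,0,0.002,0,1,0,0,0.003,0,1,0,0,0.003,0]}}

```text
clock: 3.75
tcp_pos: [0.4615, -0.1207, 0.0785]
orientation: [[-0.934, -0.358, -0.0], [-0.358, 0.934, 0.0], [0.0, 0.0, -1.0]]
ft_force: [-0.3, -0.5, 0.2]
grip_width: -0.0002
```

```bash
python3 - <<'E'
from h import *
snap('scene','s2.png');snap('wrist','w2.png')
b=cv2.imread('pics/s2.png')[225:345,165:325];b=cv2.resize(b,(640,480),interpolation=2);cv2.imwrite('pics/s2c.png',b)
print(state()['ft_force'],state()['tcp_pos'],proj('s2',state()['tcp_pos']))
E
```

```text
[ 0.16273856 -0.10460376 -0.216115  ] [ 0.46158599 -0.12068925  0.07869533] [[199.18271778 273.21119095]]
```

View pics/s2c.png

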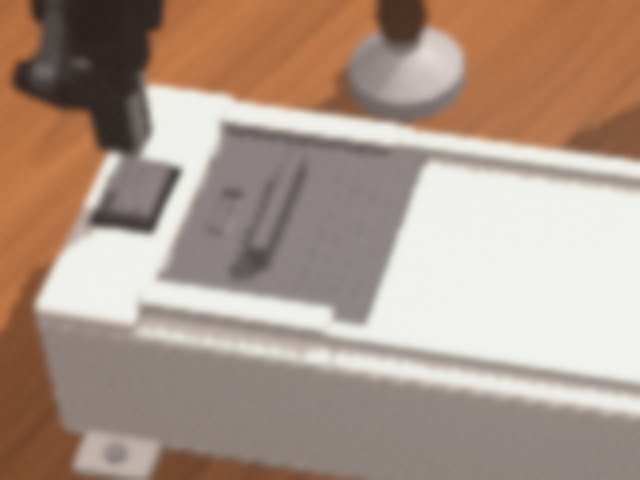

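The scene view shows the fingertip at about (195.5,262) hovering short of the pad, but the reported TCP projects to (199,273). I'll check this against the wrist view.

```bash
python3 - <<'E'
from h import *
M=np.array(np.load('pics/w2.npy',allow_pickle=True).item()['M']);print(M.round(4))
R=state()['orientation'];p=state()['tcp_pos']
im=cv2.imread('pics/w2.png')
for d,c in((0,(0,0,255)),(-.01,(0,255,0)),(-.02,(255,0,0))):
    for x,y in((0,0),(.011,.0145),(.011,-.0145)):
        a=proj('w2',p+R@np.array([x,y,d]))[0];print(d,x,y,a.round(1));cv2.circle(im,tuple(int(round(i)) for i in a),2,c,-1)
b=im[180:360,200:440];cv2.imwrite('pics/w2m.png',cv2.resize(b,(800,600),interpolation=2))
E
```

```text
[[-6.000e-04 -9.460e-01 -3.241e-01  8.330e-02]
 [ 1.000e+00 -3.000e-04 -1.100e-03  5.000e-04]
 [ 9.000e-04 -3.241e-01  9.460e-01 -1.766e-01]
 [ 0.000e+00  0.000e+00  0.000e+00  1.000e+00]]
0 0 0 [317.7 279.3]
0 0.011 0.0145 [346.9 259.1]
0 0.011 -0.0145 [288.4 259.1]
-0.01 0 0 [317.6 288.3]
-0.01 0.011 0.0145 [348.4 267.2]
-0.01 0.011 -0.0145 [286.8 267.2]
-0.02 0 0 [317.6 298.2]
-0.02 0.011 0.0145 [350.1 276.1]
-0.02 0.011 -0.0145 [285.  276.1]
```

View pics/w2m.png

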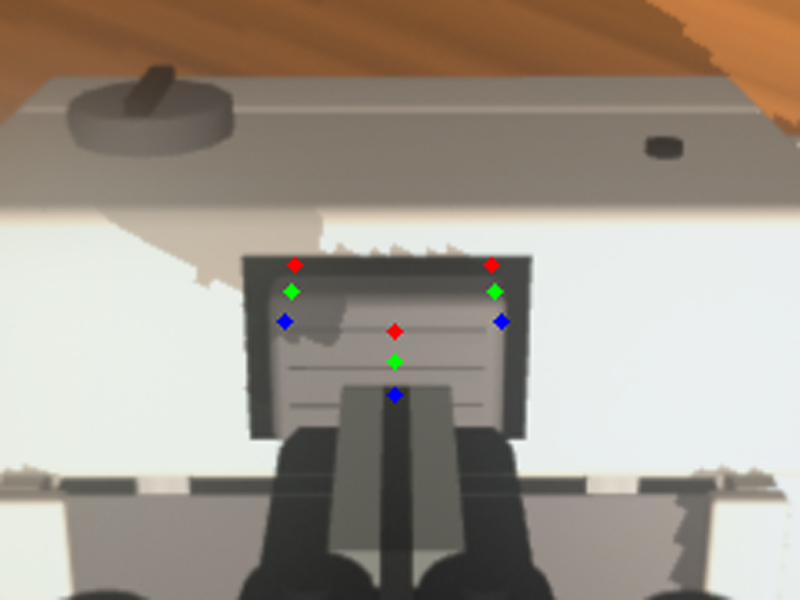

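Both views agree that the visible fingertip ends about 18–20 mm above the reported TCP and is over the pad in y. So I haven't touched it yet. I'll keep going down in small steps and watch the force.

Call:
{"op": "servo_tool", "data": {"moves": [1,0,0,0.002,0,1,0,0,0.004,0,1,0,0,0.005,0,1,0,0,0.005,0]}}

```text
clock: 4.18
tcp_pos: [0.4614, -0.1206, 0.0734]
orientation: [[-0.934, -0.358, -0.001], [-0.358, 0.934, 0.0], [0.0, 0.0, -1.0]]
ft_force: [-0.9, 0.6, -0.3]
grip_width: -0.0001
```

Call:
{"op": "servo_tool", "data": {"moves": [1,0,0,0.001,0,1,0,0,0.002,0,1,0,0,0.003,0,1,0,0,0.003,0]}}

```text
clock: 4.52
tcp_pos: [0.4615, -0.1207, 0.0705]
orientation: [[-0.934, -0.358, -0.0], [-0.358, 0.934, 0.0], [0.0, 0.0, -1.0]]
ft_force: [0.1, 0.7, -0.9]
grip_width: 0.0001
```

Call:
{"op": "servo_tool", "data": {"moves": [1,0,0,0.001,0,1,0,0,0.002,0,1,0,0,0.003,0,1,0,0,0.003,0]}}

```text
clock: 4.85
tcp_pos: [0.4615, -0.1207, 0.0675]
orientation: [[-0.934, -0.358, -0.0], [-0.358, 0.934, 0.0], [0.0, 0.0, -1.0]]
ft_force: [-0.3, -0.1, -0.2]
grip_width: -0.0
```

```bash
python3 - <<'E'
from h import *
snap('scene','s3.png');snap('wrist','w3.png')
a=cv2.imread('pics/s3.png')[225:325,165:265];b=cv2.imread('pics/w3.png')[180:340,240:400]
cv2.imwrite('pics/c3.png',np.hstack([cv2.resize(a,(400,400),interpolation=2),cv2.resize(b,(400,400),interpolation=2)]))
E
python3 go.py
```

```text
t 4.95 p [ 0.4616 -0.1207  0.0677] in unit mm [-128.7    1.7   67.7] F unit [-0.05  0.63  0.29] q6 -2.44 w 0.00021911016674362803
tool z tilt [-0.  0. -1.] turn -360.01
```

View pics/c3.png

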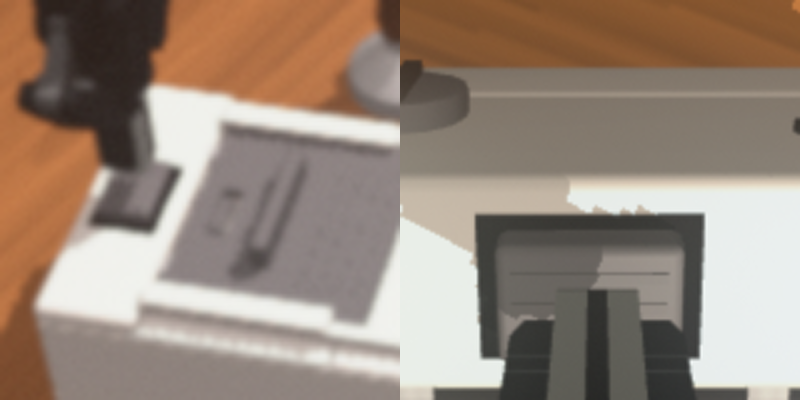

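The tip is laterally centred on the pad, but there's still a visible gap of roughly 10 mm. I'll keep descending, with a 2 mm shift towards the front.

Call:
{"op": "servo_tool", "data": {"moves": [1,0.002,0,0.001,0,1,0.002,0,0.002,0,1,0.002,0,0.003,0,1,0.002,0,0.004,0,1,0.002,0,0.004,0]}}

```text
clock: 5.37
tcp_pos: [0.4596, -0.1214, 0.0635]
orientation: [[-0.934, -0.358, -0.0], [-0.358, 0.934, 0.0], [0.0, 0.0, -1.0]]
ft_force: [1.0, 0.3, -0.6]
grip_width: 0.0001
```

Call:
{"op": "servo_tool", "data": {"moves": [1,0,0,0.001,0,1,0,0,0.002,0,1,0,0,0.003,0,1,0,0,0.003,0]}}

```text
clock: 5.7
tcp_pos: [0.4596, -0.1213, 0.0605]
orientation: [[-0.934, -0.358, -0.0], [-0.358, 0.934, 0.0], [0.0, 0.0, -1.0]]
ft_force: [0.6, 0.6, 0.3]
grip_width: -0.0003
```

Call:
{"op": "servo_tool", "data": {"moves": [1,0,0,0.001,0,1,0,0,0.002,0,1,0,0,0.003,0,1,0,0,0.003,0]}}

```text
clock: 6.03
tcp_pos: [0.4596, -0.1214, 0.0575]
orientation: [[-0.934, -0.358, -0.0], [-0.358, 0.934, 0.0], [0.0, 0.0, -1.0]]
ft_force: [-1.0, -0.6, -1.0]
grip_width: 0.0
```

Call:
{"op": "servo_tool", "data": {"moves": [1,0,0,0.001,0,1,0,0,0.002,0,1,0,0,0.002,0]}}

```text
clock: 6.28
tcp_pos: [0.4598, -0.1215, 0.0558]
orientation: [[-0.934, -0.358, 0.0], [-0.358, 0.934, -0.0], [-0.0, -0.0, -1.0]]
ft_force: [-1.0, -0.2, -0.1]
grip_width: 0.0004
```

```bash
python3 - <<'E'
from h import *
snap('scene','s4.png');snap('wrist','w4.png')
a=cv2.imread('pics/s4.png')[225:325,165:265];b=cv2.imread('pics/w4.png')[180:340,240:400]
cv2.imwrite('pics/c4.png',np.hstack([cv2.resize(a,(400,400),interpolation=2),cv2.resize(b,(400,400),interpolation=2)]))
E
python3 go.py
```

```text
t 6.3833 p [ 0.4598 -0.1214  0.0558] in unit mm [-130.7    1.6   55.8] F unit [-0.04  0.57  1.76] q6 -2.44 w -0.0002788757550472382
tool z tilt [ 2.e-04 -1.e-04 -1.e+00] turn -360.01
```

View pics/c4.png

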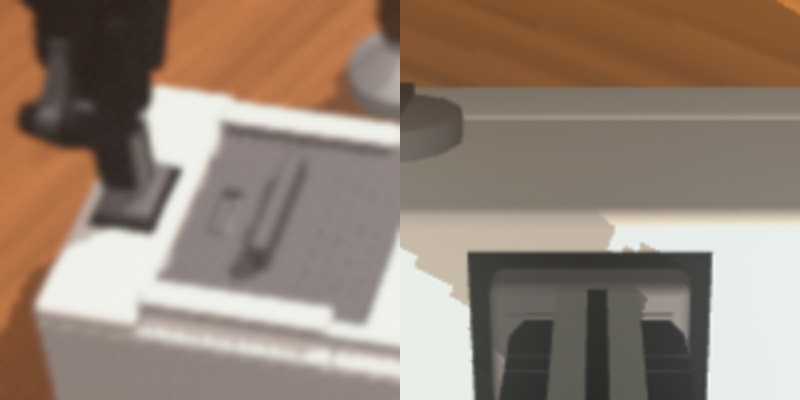

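The tip is just touching the pad (shadow closed, upward force starting). Now I'll press.

Call:
{"op": "servo_tool", "data": {"moves": [1,0,0,0.002,0,1,0,0,0.003,0,1,0,0,0.004,0,1,0,0,0.005,0,1,0,0,0.005,0,1,0,0,0.005,0]}}

```text
clock: 6.88
tcp_pos: [0.4597, -0.1215, 0.0508]
orientation: [[-0.934, -0.358, -0.0], [-0.358, 0.934, -0.0], [0.0, -0.0, -1.0]]
ft_force: [-1.5, -1.1, 4.6]
grip_width: 0.0001
```

```bash
python3 go.py
```

```text
t 6.8833 p [ 0.4597 -0.1215  0.0508] in unit mm [-130.7    1.6   50.8] F unit [-1.79 -0.5   4.56] q6 -2.44 w 8.801354617562586e-05
tool z tilt [-0.e+00 -1.e-04 -1.e+00] turn -360.01
```

Call:
{"op": "servo_tool", "data": {"moves": [1,0,0,0.001,0,1,0,0,0.0015,0,1,0,0,0.0015,0,1,0,0,0.0015,0]}}

```text
clock: 7.22
tcp_pos: [0.4597, -0.1216, 0.05]
orientation: [[-0.934, -0.358, 0.0], [-0.358, 0.934, -0.001], [0.0, -0.001, -1.0]]
ft_force: [-6.4, -0.0, 14.3]
grip_width: 0.0
```

Call:
{"op": "servo_tool", "data": {"moves": [1,0,0,-0.01,0,1,0,0,-0.03,0,1,-0.01,0,-0.05,0,1,-0.03,0,-0.05,0,1,-0.047,0,-0.05,0,1,-0.047,0,-0.05,0,1,-0.047,0,-0.05,0]}}

```text
clock: 7.8
tcp_pos: [0.5035, -0.1042, 0.0989]
orientation: [[-0.934, -0.359, -0.001], [-0.359, 0.934, 0.0], [0.0, 0.001, -1.0]]
ft_force: [-0.4, 0.3, 0.7]
grip_width: -0.0001
```

```bash
python3 - <<'E'
from h import *
snap('scene','s5.png');snap('wrist','w5.png');snap('top','t5.png')
a=cv2.imread('pics/s5.png')[225:345,165:265];b=cv2.imread('pics/w5.png')[100:340,240:440]
cv2.imwrite('pics/c5.png',np.hstack([cv2.resize(a,(400,480),interpolation=2),cv2.resize(b,(400,480),interpolation=2)]))
E
python3 go.py
```

```text
t 7.95 p [ 0.5029 -0.1047  0.099 ] in unit mm [-84.4   1.9  99. ] F unit [0.57 0.35 0.06] q6 -2.37 w 8.700583502611973e-05
tool z tilt [-8.e-04  4.e-04 -1.e+00] turn -360.03
```

View pics/c5.png

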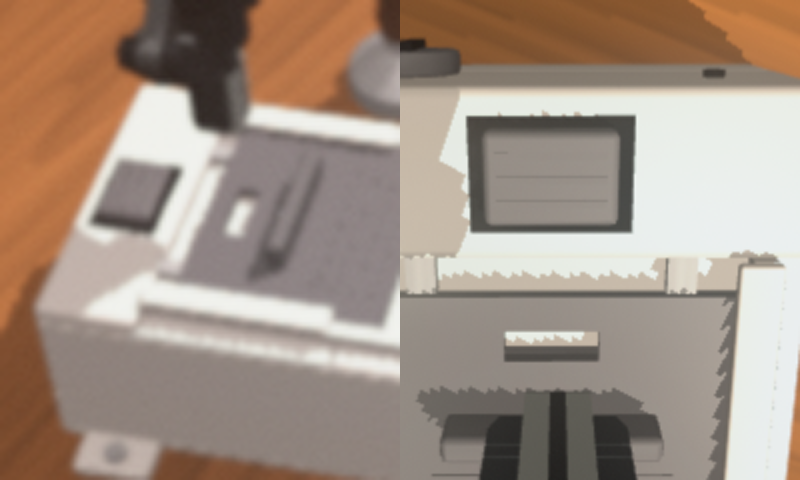

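The cover has sprung back: the slot is now clear of the tooth and there's a gap at the bezel. Contact gives me the height scale, with the pad top at reading 0.056 and the bottom at 0.050. That puts the plate top at about 0.047 and the ridge top at about 0.061. I'll lower the tip in front of the ridge to 0.052.

Call:
{"op": "servo_tool", "data": {"moves": [1,0.008,-0.001,0,0,1,0.008,-0.001,0.015,0,1,0.008,-0.001,0.03,0,1,0.008,-0.001,0.04,0,1,0.008,-0.001,0.044,0,1,0.008,-0.001,0.047,0,1,0.008,-0.001,0.047,0]}}

```text
clock: 8.53
tcp_pos: [0.4963, -0.1085, 0.0521]
orientation: [[-0.934, -0.358, -0.0], [-0.358, 0.934, 0.0], [0.0, 0.0, -1.0]]
ft_force: [0.4, -0.1, -0.7]
grip_width: -0.0001
```

```bash
python3 go.py
```

```text
t 8.5333 p [ 0.4963 -0.1085  0.0521] in unit mm [-92.    0.6  52.1] F unit [ 0.29 -0.23 -0.69] q6 -2.38 w -8.539253418613925e-05
tool z tilt [-3.e-04  1.e-04 -1.e+00] turn -360.02
```

Call:
{"op": "servo_tool", "data": {"moves": [1,-0.005,0,0,0,1,-0.01,0,0,0,1,-0.014,0,0,0,1,-0.018,0,0,0,1,-0.022,0,0,0,1,-0.026,0,0,0]}}

```text
clock: 9.03
tcp_pos: [0.521, -0.099, 0.0524]
orientation: [[-0.934, -0.358, -0.001], [-0.358, 0.934, -0.0], [0.001, -0.0, -1.0]]
ft_force: [-3.3, -1.0, 2.0]
grip_width: -0.0002
```

Call:
{"op": "servo_tool", "data": {"moves": [1,-0.004,0,0,0,1,-0.008,0,0,0,1,-0.012,0,0,0,1,-0.016,0,0,0,1,-0.02,0,0,0,1,-0.024,0,0,0]}}

```text
clock: 9.53
tcp_pos: [0.5436, -0.0903, 0.0522]
orientation: [[-0.934, -0.358, -0.0], [-0.358, 0.934, 0.0], [0.0, 0.0, -1.0]]
ft_force: [-1.5, 0.1, 0.6]
grip_width: -0.0001
```

```bash
python3 - <<'E'
from h import *
snap('wrist','w6.png');snap('top','t6.png')
a=cv2.imread('pics/t6.png')[150:340,300:450];b=cv2.imread('pics/w6.png')[60:360,160:480]
cv2.imwrite('pics/c6.png',np.hstack([cv2.resize(a,(379,480),interpolation=2),cv2.resize(b,(421,480),interpolation=2)]))
E
python3 go.py
```

```text
t 9.6333 p [ 0.5438 -0.0903  0.0522] in unit mm [-41.1   0.7  52.2] F unit [-0.74 -0.11 -0.85] q6 -2.31 w 0.0002273144323419949
tool z tilt [ 5.e-04  1.e-04 -1.e+00] turn -360.0
```

View pics/c6.png

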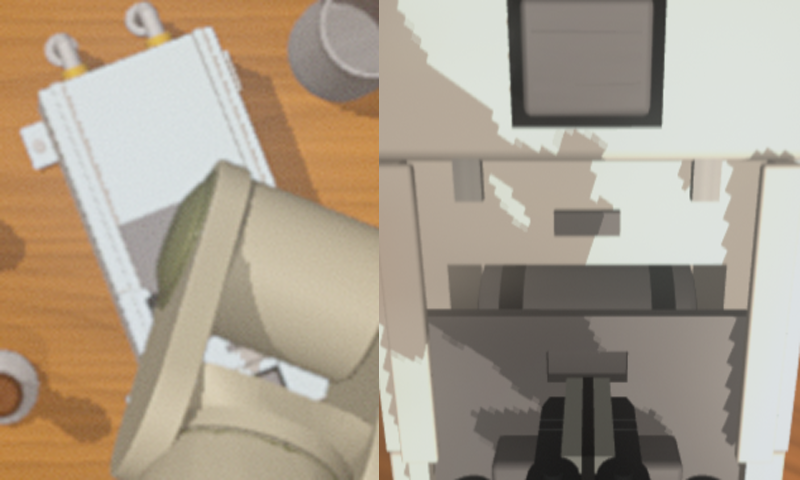

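The push is straight. The wrist view puts the cover's front edge near unit x -66, so its origin is at about -21. It needs about 75 mm more.

Call:
{"op": "servo_tool", "data": {"moves": [1,-0.005,0,0,0,1,-0.01,0,0,0,1,-0.015,0,0,0,1,-0.02,0,0,0,1,-0.025,0,0,0,1,-0.03,0,0,0,1,-0.035,0,0,0,1,-0.04,0,0,0]}}

```text
clock: 10.3
tcp_pos: [0.581, -0.076, 0.0522]
orientation: [[-0.934, -0.358, -0.0], [-0.358, 0.934, 0.0], [0.0, 0.0, -1.0]]
ft_force: [0.1, 1.2, -1.0]
grip_width: 0.0003
```

Call:
{"op": "servo_tool", "data": {"moves": [1,-0.005,0,0,0,1,-0.01,0,0,0,1,-0.015,0,0,0,1,-0.02,0,0,0,1,-0.025,0,0,0,1,-0.03,0,0,0,1,-0.034,0,0,0,1,-0.036,0,0,0]}}

```text
clock: 10.97
tcp_pos: [0.6147, -0.0631, 0.0522]
orientation: [[-0.934, -0.358, 0.0], [-0.358, 0.934, -0.0], [-0.0, -0.0, -1.0]]
ft_force: [-1.2, -1.0, 0.8]
grip_width: -0.0002
```

Call:
{"op": "servo_tool", "data": {"moves": [1,0,0,0,0,1,0.006,0,0,0,1,0.01,0,-0.01,0,1,0.01,0,-0.04,0,1,0.01,0,-0.08,0,1,0.01,0,-0.12,0,1,0.01,0,-0.15,0]}}

```text
clock: 11.55
tcp_pos: [0.6047, -0.0673, 0.2068]
orientation: [[-0.934, -0.357, 0.004], [-0.357, 0.934, -0.001], [-0.003, -0.002, -1.0]]
ft_force: [0.1, -1.8, -0.3]
grip_width: 0.0001
```

Call:
{"op": "servo_tool", "data": {"moves": [1,0.04,0,0,0,1,0.08,0,0,0,1,0.12,0,0,0,1,0.15,0.03,0,0,1,0.17,0.07,0,0,1,0.19,0.11,0,0,1,0.2,0.15,0,0,1,0.2,0.18,0,0]}}

```text
clock: 12.22
tcp_pos: [0.3508, 0.0305, 0.2027]
orientation: [[-0.935, -0.356, 0.001], [-0.356, 0.935, -0.0], [-0.001, -0.001, -1.0]]
ft_force: [1.3, 1.0, 0.0]
grip_width: 0.0001
```

Call:
{"op": "servo_tool", "data": {"moves": [1,0,0.04,0,0,1,0,0.08,0,0,1,0,0.12,0,0,1,0,0.16,0,0,1,0,0.16,0,0,1,0,0.16,0,0]}}

```text
clock: 12.72
tcp_pos: [0.2953, 0.1803, 0.2028]
orientation: [[-0.932, -0.362, 0.001], [-0.362, 0.932, 0.0], [-0.001, -0.0, -1.0]]
ft_force: [0.2, 0.6, -0.5]
grip_width: -0.0002
```

```bash
python3 - <<'E'
from h import *
snap('top','t7.png');snap('scene','s7.png')
a=cv2.imread('pics/t7.png')[150:340,300:450];b=cv2.imread('pics/s7.png')[215:455,110:390]
cv2.imwrite('pics/c7.png',np.hstack([cv2.resize(a,(379,480),interpolation=2),cv2.resize(b,(421,361+119),interpolation=2)]))
E
python3 go.py
```

```text
t 12.8167 p [0.2966 0.1784 0.2025] in unit mm [-175.8  340.   202.5] F unit [-0.72 -1.5  -1.5 ] q6 -1.74 w -8.837243438433166e-05
tool z tilt [ 8.e-04 -2.e-04 -1.e+00] turn -360.04
```

View pics/c7.png

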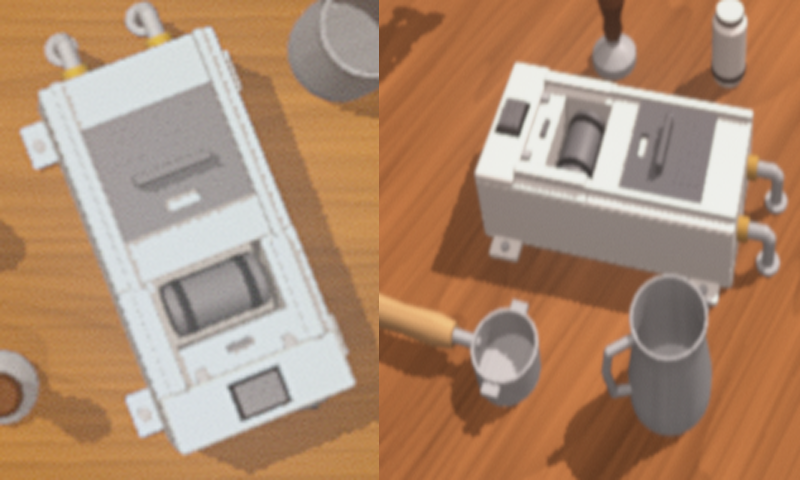

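```bash
python3 -c "
from workcell import *
print(sign_off(), state()['clock'])"
```

```text
the job is handed in; nothing more can be done
the job is handed in; nothing more can be done
```

The cover is off and lying on the rear deck with the cartridge well fully open. I handed the job in after 12.8 s of the 38 s allowed; no verdict was reported.

- **What I did:** I pressed the snap tab to its stop with the shut fingertips (about 5 N near the bottom, 14 N at the stop), and the cover sprung back. I then pushed it straight back by its ridge and moved the arm clear.
- **Last picture:** The cover lies flat and parallel between the rails, with its origin at about unit x 57 mm (allowed 23 to 103). The tab looks fully up, and the tamper, spare cartridge, pitcher and portafilter look to be where they stood. These are read from the images by eye and a length ratio; I did not separately measure the cover's angle, its side offset or the tab travel.
- **What disagreed:**
  - The fingertips ended about 34 mm above the reported tool-tip height, against the task's nominal heights.
  - My camera fit put the unit 7 to 14 mm too low.

  I took heights from contact with the tab instead, and the 6 mm of travel between first touch and bottom matched the text.
- **Pictures:** I viewed 10, against a plan of 8.

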